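Snap the engraving handpiece into its floating roller-clip cradle

TASK

Put the engraving handpiece away in its cradle: lay its two round barrels over the two spring clips with the nose pointing away from the upright end plate, and push it down gently until both clips have snapped and it is fully home at both ends. The tray floats and sinks by an unknown amount before it resists, so feel for each snap and never push the cradle harder than about 25 N. Let go at the end and leave the other things on the bench where they are.

Things in the scene. Friction and masses are not known exactly. Their poses are not given: they have to be found in the camera images.
- handpiece: Loose engraving handpiece, ~150 g, nose to +x. Black flat-sided grip block 70 long (x) x 24 wide (y) x 27 high mm; from each end a round steel barrel, 18 mm diameter, 35 mm long, axis 15 mm above the block's underside; dark tapered nose on the front barrel. Origin: centre of the block's underside, z up. (The wooden-handled graver nearby is not it.)
- front_barrel (a point): On the handpiece: on the axis of the front barrel, 47 mm ahead (+x) and 15 mm above the handpiece's origin; belongs in the front clip.
- rear_barrel (a point): On the handpiece: on the axis of the rear barrel, 47 mm behind (-x) and 15 mm above the origin; belongs in the rear clip. The rear barrel ends 70 mm behind the origin.
- grip_top (a point): On the handpiece: centre of the grip block's flat top, 12 mm above the barrel axis. Flat for 35 mm either way along x: push here, near the end whose clip is to snap.
- nose (a point): On the handpiece: the tip of the nose, 116 mm ahead of the origin, on the barrel axis.
- cradle: Fixed black rubber pad, 170 x 84 x 14 mm; place and yaw vary. Origin: on the bench midway between the clips; x from rear to front clip (the way the nose must point), z up. Above it floats an aluminium tray 168 x 66 mm, top 70 mm up, with two clips and, 87 mm behind the origin, an upright end plate 50 wide reaching 110 mm up. The tray floor is 30 mm below a seated barrel's axis (room for fingers).
- sole (a joint): How far the cradle's plate has been pressed into the thick rubber pad that it stands on, m: 0 at rest, and it springs back. It measures the load on the cradle: it starts to give at about 4 N, then 5 N per mm, so that 4.3 mm means about 25 N.
- tray (a joint): How far the tray has sunk, m: 0 = up, springs back when let go. It starts to sink at about 3 N of load (the handpiece's own weight included), 0.09 N per mm more, until it meets a firm stop. The stop comes anywhere from 4 to 32 mm down and differs each time.
- front_clip (a point): On the tray, 47 mm ahead of the cradle's origin, 100 mm above the bench when up: where the barrel axis lies when home. Clip: two steel spring leaves with white rollers (roller centres 6 mm above this point, 10 mm to each side; tops 9 mm above it), 33 mm wide, 14 mm long. A barrel laid on the rollers perches with its axis about 12 mm above this point.
- rear_clip (a point): The same for the rear clip, 47 mm behind the cradle's origin. Pushed down, the barrel parts the rollers: resistance peaks at 8 to 11 N per clip within the first 2 to 6 mm (relative to the tray), then drops as the barrel snaps in and is drawn home. Pushes of 5 N only sink the tray.
- graver: Bystander: loose graver with a wooden handle 100 x 26 x 22 mm and a thin steel blade, lying beside the handpiece. Its origin lies under its handle's front part.
- calliper: Bystander: loose digital calliper, 230 mm long, lying far out on the bench.
- bench_block: Bystander: steel block 65 x 65 x 22 mm.
- cup: Bystander: small brass cup, 54 mm diameter, 45 mm high, near the robot.
- loupe: Bystander: black eye loupe, 36 mm diameter, 30 mm high.
- mandrel: Bystander: steel ring mandrel standing upright on a round foot of 64 mm diameter, 150 mm high.
- file: Bystander: small hand tool with a wooden handle, 190 mm long, lying to the left of the cradle.
Not all that is in view belongs to the job. Several things look just like the cradle: the one meant starts farthest to the robot's left.

How it is judged:
By the outcome, as a careful person would: the job done as asked, in the order asked, and still so for the second after the job is handed in, with the robot touching nothing.
It also fails if it takes over 58 s, if anything falls off the work surface, if the arm or the gripper's body presses on something with over 40 N, if the wrist force passes 120 N, or if a joint passes its speed limit or range.

ROBOT

A 6-joint arm with a two-finger parallel gripper is mounted at the origin on the work surface. World frame = base frame: x ahead of the robot, y to its left, z up, the work surface at z = 0. Lengths are in m, angles in rad, forces in N, time in s.
With the tool pointing down it reaches from about 0.3 to 0.775 m from the base axis. Payload 14.6 kg.
Tool frame: the origin (TCP) lies on the centre line of the jaws, within the pads' length; the fingertips stand 14 mm ahead of it and the grasp point (between the pads) lies 5 mm behind it; x points along the fingers, y is the direction in which the jaws open and shut, and the axes are right-handed (so a half turn about x gives the same grasp; the last joint's range is limited). The gripper opens to 94 mm and grips with 3 to 60 N. Pads are 16 mm wide; open, the fingers measure 119 mm over their backs; the gripper's body (75 mm by 177 mm) begins 78 mm behind the grasp point.
Start: joints at [1.251, 0.3, 1.521, -0, 1.321, -0.067], TCP at [0.138, 0.533, 0.219] pointing down, gripper open.
Joint ranges: [-3.03, 3.03], [-0.79, 2.21], [0.23, 2.52], [-1.04, 4.18], [0, 3.07], [-2.55, 2.55]. Speed limits (rad/s): [2.22, 2.22, 2.57, 3.14, 3.14, 3.14].

INTERFACE

Orientations are given as [roll, pitch, yaw] about the fixed x, y, z axes, in that order (R = Rz(yaw) Ry(pitch) Rx(roll)).
In Python, from station import * gives the robot as it stands. The module is installed in compiled form; this text tells all that it offers.
- The arm moves only by the shell command python3 -m handwheel 'ROWS' [FORCE]. ROWS is JSON, a list of rows, each a list of 3 entries, a list of its own where there are three numbers: the shift along the tool's x, y, z in mm, then the turn about the tool's x in rad, then the gripper command: -1 is fully open, 1 is shut, values between are in proportion. In form: [[[dx, dy, dz], spin, gripper], ...]. A call has exactly 5 rows; each row is the pose to reach, as a shift and turn from the pose measured when the call began, along the tool's axes at that moment; what a row does not reach only later rows make up. A row lasts 1/10 s, in which the tool goes at most 50 mm and 8.59 degrees, less where a joint would pass 70% of its speed; a pose out of reach is approached as far as the arm can. A call with a gripper value outside its range is refused whole. The fingers move at their own pace and stop on an object; FORCE is the grip in N (left out, the last holds). Time passes only in rows, so rows that repeat a pose let the fingers close, or fill a call up. It gives the time, the measured TCP pose, the force and the opening at its end, in the units of the state.
- get_obs(): the state, without advancing time (a new reading comes with each control period).
- camera(name): name is "scene" or "top" or "wrist"; returns (picture, depth): 480x640x3 uint8, blue, green, red; 480x640 float32, m along the optical axis (not along the pixel's ray), 0 where there is no reading.
- camera_info(name): a dict with "fx", "fy", "cx", "cy" (pixels), "extrinsics" (4x4, takes a point from camera to world coordinates). Camera axes: x right, y down, z forward; pixel columns grow to the right and rows downward; lengths in m; the calibration is good to about 2 mm. The wrist camera is an equidistant fisheye: a pixel r from the principal point sees the ray r / f radians off the axis. A picture is of the moment at which its call begins: read the wrist's pose just before it. camera_info takes no time and is no camera call; for the wrist camera it gives the pose at the moment of the call.
- hand_in(): hands the job in, once; it reports no verdict.
The state is a dict: "time_s": time; "qpos": joint angles; "joint_vel": joint speeds; "tau": joint torques, N m; "ee_pos": TCP position; "eef_rot": TCP orientation; "force": force on the tool from outside, world axes, zero at the start; "moment": the same for the moment, N m; "grip_width": finger opening in m.
Only numpy, scipy, OpenCV 4.12 (cv2) and the standard library are available. Lean on these libraries where they do the work, as an engineer would, in place of code of your own. Each camera call takes 0.05 s, during which the arm holds its last target. There are 200 camera calls.

## Working session

There is one attempt and no reset: what is moved stays moved. The work goes in short steps, Python scripts to look and compute and a shell command to move; the robot and the scene stay as the last step left them, time stands still between calls to the robot, and variables do not carry over. Pictures are saved under pics/ and viewed, about 8 in all and at most 12, crops included, and the job is handed in when it is done.

```bash
mkdir -p pics; python3 - <<'E'
from station import *
import cv2,numpy as np
o=get_obs();print(o)
for n in("top","scene"):
    p,d=camera(n);np.savez(f"{n}.npz",p=p,d=d);i=camera_info(n);print(n,i);np.save(n+"_i.npy",i,allow_pickle=True)
    cv2.imwrite(f"pics/{n}1.png",p)
E
```

```text
{'time_s': 0.0, 'qpos': array([ 1.25141843e+00,  3.00488466e-01,  1.52159554e+00, -9.60270446e-06,
        1.32069596e+00, -6.66082565e-02]), 'joint_vel': array([-0.00030977, -0.00145556, -0.00011089, -0.00083276, -0.00234733,
       -0.0006125 ]), 'tau': array([-7.88272810e-04, -5.31800008e+01, -3.52737951e+01,  7.08070910e-02,
        2.44584319e-02, -7.28276336e-05]), 'ee_pos': array([0.13747785, 0.53228064, 0.21887068]), 'eef_rot': array([-1.62957099,  1.56960898, -1.88233824]), 'force': array([ 0.42405537, -0.91831217, -0.29423724]), 'moment': array([ 0.00551483, -0.01237273,  0.04285598]), 'grip_width': 0.09397855288670204}
top {'fx': 550.519269931745, 'fy': 550.519269931745, 'cx': 318.87140532443124, 'cy': 245.18001746228273, 'extrinsics': array([[-0.02147383, -0.99295692,  0.11651361,  0.35753971],
       [-0.99933729,  0.02474437,  0.02669641,  0.05087285],
       [-0.02939144, -0.11586312, -0.99283024,  1.33347736],
       [ 0.        ,  0.        ,  0.        ,  1.        ]])}
scene {'fx': 591.2669173615267, 'fy': 591.2669173615267, 'cx': 322.1918867503962, 'cy': 240.73813526178665, 'extrinsics': array([[-0.64955501,  0.54961141, -0.52536233,  1.08499874],
       [ 0.76031263,  0.47111474, -0.44718631,  0.56429809],
       [ 0.00172724, -0.68991173, -0.72389144,  0.91998424],
       [ 0.        ,  0.        ,  0.        ,  1.        ]])}
```

View pics/top1.png

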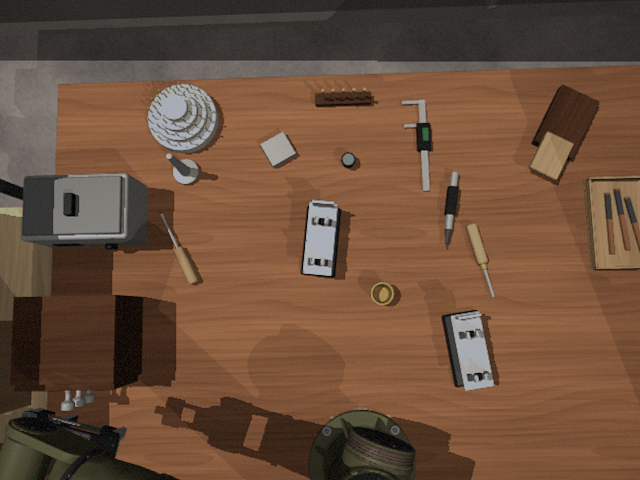

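View pics/scene1.png

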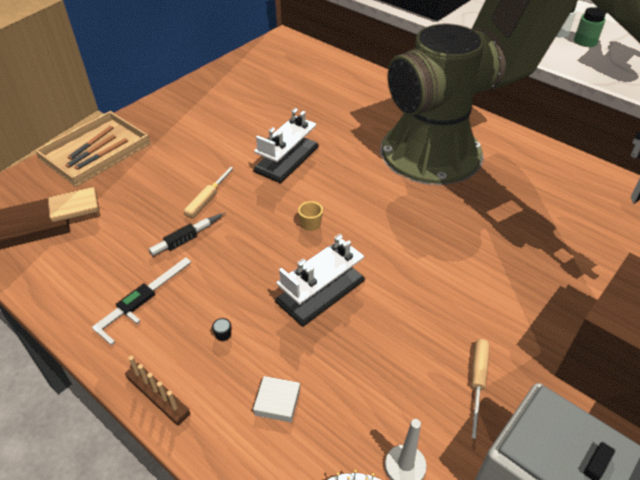

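The top view shows the target cradle at about (321,240), with its end plate at the top (322,205), so the nose must point down the image. The handpiece is at (452,205) with its nose down at (447,247), and the graver is beside it at (480,255). The second cradle at (468,350) is farther right, so it isn't the one meant. Next I measure both from depth.

```bash
cat > h.py <<'E'
import numpy as np,cv2
def cloud(n):
    z=np.load(n+".npz");i=np.load(n+"_i.npy",allow_pickle=True).item();d=z['d']
    v,u=np.mgrid[:480,:640];P=np.stack([(u-i['cx'])/i['fx']*d,(v-i['cy'])/i['fy']*d,d],-1)
    return z['p'],P@i['extrinsics'][:3,:3].T+i['extrinsics'][:3,3]
E
python3 - <<'E'
from h import *
np.set_printoptions(precision=4,suppress=True)
p,W=cloud("top")
def rep(name,u0,u1,v0,v1,zl,zh):
    w=W[v0:v1,u0:u1].reshape(-1,3);w=w[(w[:,2]>zl)&(w[:,2]<zh)]
    r=cv2.minAreaRect(w[:,:2].astype(np.float32));c=w.mean(0);ev,V=np.linalg.eigh(np.cov(w[:,:2].T))
    print(name,len(w),'mean',c,'rect',r,'dir',V[:,1],'zpct',np.percentile(w[:,2],[5,50,95]))
print(W[190:250,452,2])
rep('hp',435,465,165,252,.008,.05)
rep('hpblock',435,465,165,252,.0245,.05)
rep('tray',295,350,190,285,.06,.078)
rep('clips',295,350,212,285,.085,.12)
rep('clipR',295,350,212,240,.082,.12)
rep('clipF',295,350,240,285,.082,.12)
rep('plate',295,350,190,212,.09,.12)
big=cv2.resize(p[160:300,290:510],None,fx=3.6,fy=3.6,interpolation=cv2.INTER_CUBIC);cv2.imwrite('pics/c.png',big)
E
```

```text
[ 0.02    0.0271  0.0262  0.0263  0.0282  0.0261  0.0244  0.0225  0.0266
  0.03    0.0274  0.0314  0.0243  0.0262  0.0257  0.0283  0.0297  0.0291
  0.0269  0.0216  0.0249  0.0255  0.0291  0.0262  0.0291  0.0239  0.0251
  0.0195  0.0174  0.0171  0.0128  0.0176  0.0171 -0.0021  0.0008 -0.0003
 -0.0009  0.006  -0.004  -0.003  -0.0022 -0.0004 -0.0001  0.001  -0.0029
  0.0011  0.0038  0.0004 -0.0026  0.001   0.0034 -0.0015  0.0014 -0.0038
 -0.0026 -0.0051  0.0003 -0.0037 -0.0007  0.0061]
hp 616 mean [ 0.6007 -0.2316  0.0232] rect ((0.5909885168075562, -0.23416978120803833), (0.031104564666748047, 0.18522639572620392), 81.50643157958984) dir [-0.9874  0.1585] zpct [0.0146 0.0241 0.0295]
hpblock 276 mean [ 0.6102 -0.2337  0.0272] rect ((0.6061503887176514, -0.23281408846378326), (0.023922622203826904, 0.1488053947687149), 81.402587890625) dir [-0.9876  0.157 ] zpct [0.0249 0.0268 0.0305]
tray 1714 mean [0.5186 0.0832 0.0696] rect ((0.5218144059181213, 0.08300050348043442), (0.06607905775308609, 0.16804932057857513), 83.6028060913086) dir [-0.993   0.1185] zpct [0.0653 0.0695 0.0741]
clips 190 mean [0.5142 0.0842 0.1   ] rect ((0.512266993522644, 0.08311477303504944), (0.042574070394039154, 0.10946566611528397), 81.40121459960938) dir [-0.9931  0.1173] zpct [0.0869 0.1045 0.111 ]
clipR 115 mean [0.5592 0.0793 0.0974] rect ((0.5588405132293701, 0.07884955406188965), (0.045700330287218094, 0.016359498724341393), 82.24982452392578) dir [0.1001 0.995 ] zpct [0.0831 0.0934 0.1108]
clipF 105 mean [0.4659 0.0891 0.0981] rect ((0.4663566052913666, 0.08953312784433365), (0.04539019614458084, 0.01614757999777794), 82.86204528808594) dir [0.0884 0.9961] zpct [0.083  0.1025 0.1114]
plate 89 mean [0.5981 0.0739 0.1061] rect ((0.5990172028541565, 0.07356072962284088), (0.04831032454967499, 0.00664150808006525), 82.84857940673828) dir [0.117  0.9931] zpct [0.0931 0.1079 0.112 ]
```

View pics/c.png

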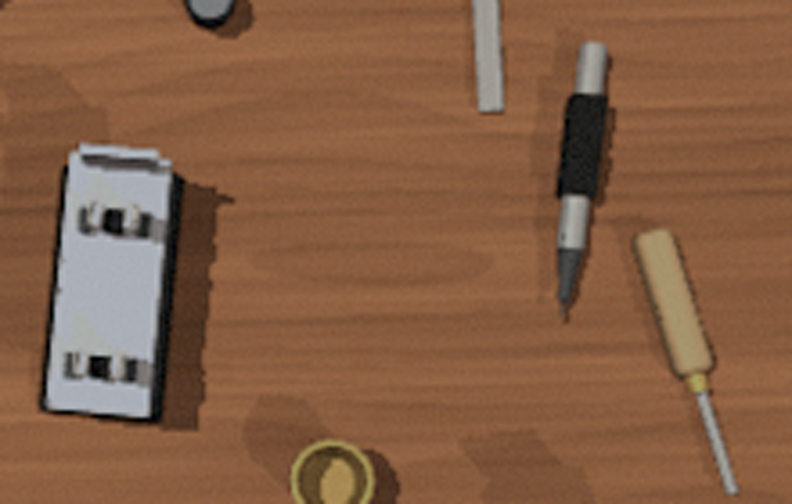

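```bash
cat >> h.py <<'E'
from scipy.spatial.transform import Rotation as Ro
def go(o,tgt,hx):
    """shift/spin to bring TCP to tgt with jaw axis perpendicular to heading hx (rad, mod pi)"""
    R=Ro.from_euler('xyz',o['eef_rot']).as_matrix();d=R.T@(np.array(tgt)-o['ee_pos'])*1000
    j=np.arctan2(R[1,1],R[0,1]);a=hx+np.pi/2-j;a=(a+np.pi/2)%np.pi-np.pi/2
    print('shift',d.round(1),'spin(tool x down => -worldyaw)',round(-a,3),'tilt',R[:,0].round(3),'jaw',R[:,1].round(3))
E
python3 - <<'E'
from h import *
from station import *
np.set_printoptions(precision=4,suppress=True)
i=np.load("top_i.npy",allow_pickle=True).item();E=i['extrinsics']
def at(u,v,z):
    r=E[:3,:3]@np.array([(u-i['cx'])/i['fx'],(v-i['cy'])/i['fy'],1]);return E[:3,3]+r*(z-E[2,3])/r[2]
c=lambda x,y,z:at(290+x/3.6,160+y/3.6,z)
# block top corners est, rear barrel end, nose tip
print('block',c(582,147,.027));print('rear end',c(594,46,.015),'nose',c(565,318,.015))
d=c(565,318,.015)-c(594,46,.015);h=np.arctan2(d[1],d[0]);print('len',np.linalg.norm(d),'head',np.degrees(h))
print('origin from ends',c(594,46,.015)+d/np.linalg.norm(d)*.070, c(565,318,.015)-d/np.linalg.norm(d)*.116)
go(get_obs(),[.614,-.235,.16],np.radians(171))
E
```

```text
block [ 0.6099 -0.2345  0.027 ]
rear end [ 0.6812 -0.2486  0.015 ] nose [ 0.497  -0.2202  0.015 ]
len 0.18638505820526796 head 171.24149522116446
origin from ends [ 0.6121 -0.2379  0.015 ] [ 0.6117 -0.2378  0.015 ]
shift [  59.6 -623.7  653.2] spin(tool x down => -worldyaw) -0.096 tilt [-0.    -0.001 -1.   ] jaw [ 0.25   0.968 -0.001]
```

```bash
python3 -m handwheel '[[[0,-34,36],0,-1],[[0,-68,72],0,-1],[[0,-102,107],0,-1],[[0,-136,143],0,-1],[[0,-170,178],0,-1]]' 30
python3 -m handwheel '[[[0,-34,36],0,-1],[[0,-68,72],0,-1],[[0,-102,107],0,-1],[[0,-136,143],0,-1],[[0,-170,178],0,-1]]'
python3 -m handwheel '[[[0,-34,36],0,-1],[[0,-68,72],0,-1],[[0,-102,107],0,-1],[[0,-136,143],0,-1],[[0,-170,178],0,-1]]'
python3 - <<'E'
from h import *
from station import *
go(get_obs(),[.612,-.236,.16],np.radians(171))
E
```

```text
time_s: 0.6
ee_pos: [0.2678, 0.3214, 0.219]
eef_rot: [-1.643, 1.57, -1.896]
force: [0.1, 0.5, -0.1]
grip_width: 0.0938
time_s: 1.1
ee_pos: [0.3983, 0.1103, 0.2192]
eef_rot: [-1.441, 1.57, -1.694]
force: [1.0, 1.1, 1.2]
grip_width: 0.0938
time_s: 1.6
ee_pos: [0.5288, -0.1009, 0.2191]
eef_rot: [-1.787, 1.57, -2.04]
force: [0.5, 1.2, 0.3]
grip_width: 0.0942
shift [  59.2 -110.   114.4] spin(tool x down => -worldyaw) -0.096 tilt [-0.    -0.001 -1.   ] jaw [ 0.25   0.968 -0.001]
```

```bash
python3 -m handwheel '[[[10,-32,34],0,-1],[[25,-64,68],-0.03,-1],[[40,-96,100],-0.06,-1],[[50,-110,114],-0.096,-1],[[50,-110,114],-0.096,-1]]'
python3 - <<'E'
from h import *
from station import *
o=get_obs();i=camera_info("wrist");p,d=camera("wrist");np.savez("wrist.npz",p=p,d=d);np.save("wrist_i.npy",i,allow_pickle=True)
cv2.imwrite("pics/w1.png",p);print(o['ee_pos'],{k:i[k] for k in('fx','fy','cx','cy')},i['extrinsics'].round(3))
go(o,[.612,-.236,.016],np.radians(171))
E
```

```text
time_s: 2.1
ee_pos: [0.6113, -0.2379, 0.1661]
eef_rot: [-3.133, 1.567, 2.992]
force: [0.1, -0.1, 0.3]
grip_width: 0.0937
[ 0.61128371 -0.23787588  0.16614015] {'fx': 371.64829954431775, 'fy': 371.64829954431775, 'cx': 318.53168876632503, 'cy': 240.9192321339231} [[ 0.159  0.96   0.23   0.545]
 [ 0.987 -0.154 -0.037 -0.229]
 [ 0.     0.233 -0.973  0.332]
 [ 0.     0.     0.     1.   ]]
shift [150.1   2.    1. ] spin(tool x down => -worldyaw) -0.001 tilt [-0.004  0.001 -1.   ] jaw [ 0.157  0.988 -0.   ]
```

View pics/w1.png

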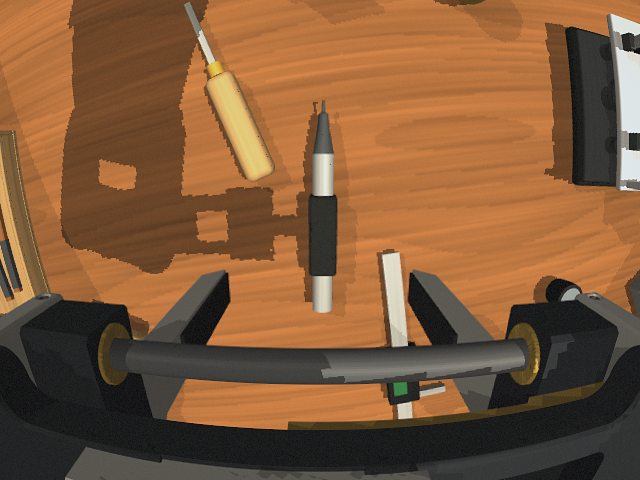

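The wrist view shows the handpiece upright in the image, block at (323,236), nose (323,103), rear end (322,311). The calliper beam end (390,255) and graver tail (262,178) lie near the fully open fingers, so I'll narrow the jaws to about 47 mm before descending.

```bash
python3 - <<'E'
from h import *
from station import *
i=np.load("wrist_i.npy",allow_pickle=True).item();E=i['extrinsics']
def at(u,v,z):
    a=np.array([u-i['cx'],v-i['cy']]);r=np.linalg.norm(a);t=r/i['fx'];q=E[:3,:3]@np.r_[np.sin(t)*a/r,np.cos(t)]
    return E[:3,3]+q*(z-E[2,3])/q[2]
A=at(322,311,.015);B=at(323,103,.015);C=at(323,236,.027);d=B-A;L=np.linalg.norm(d)
print(A,B,C,L,np.degrees(np.arctan2(d[1],d[0])),A+d/L*.07)
O=A+d/L*.07
print('block ends',at(323,196,.027),at(323,275,.027))
go(get_obs(),[O[0],O[1],.016],np.arctan2(d[1],d[0]))
E
```

```text
[ 0.68596931 -0.24793525  0.015     ] [ 0.50236295 -0.21789727  0.015     ] [ 0.61296169 -0.23566939  0.027     ] 0.1860472454632336 170.70872618090112 [ 0.61688769 -0.23663351  0.015     ]
block ends [ 0.57962537 -0.23039126  0.027     ] [ 0.64706186 -0.24103938  0.027     ]
shift [151.5   0.8   6. ] spin(tool x down => -worldyaw) 0.004 tilt [-0.003  0.    -1.   ] jaw [ 0.158  0.987 -0.   ]
```

```bash
python3 -m handwheel '[[[20,1,4],0,0],[[60,1,4],0,0],[[100,1,4],0,0],[[130,1,4],0,0],[[149,1,4],0,0]]'
python3 -m handwheel '[[[0,0,0],0,0.2],[[0,0,0],0,1],[[0,0,0],0,1],[[0,0,0],0,1],[[0,0,0],0,1]]' 30
python3 -m handwheel '[[[0,0,0],0,1],[[-10,0,0],0,1],[[-40,0,0],0,1],[[-80,0,0],0,1],[[-120,0,0],0,1]]' 40
python3 - <<'E'
from h import *
from station import *
o=get_obs();i=camera_info("wrist");p,d=camera("wrist");np.savez("wrist.npz",p=p,d=d);np.save("wrist_i.npy",i,allow_pickle=True)
cv2.imwrite("pics/w2.png",p)
hd=np.radians(173.5);print(o['ee_pos'],o['grip_width'],o['force'])
go(o,[.5126,.0841,.18],hd)
E
```

```text
time_s: 2.65
ee_pos: [0.614, -0.2346, 0.0168]
eef_rot: [3.051, 1.566, 2.893]
force: [-0.0, 0.0, 0.5]
grip_width: 0.0574
time_s: 3.15
ee_pos: [0.6145, -0.2346, 0.018]
eef_rot: [3.07, 1.567, 2.912]
force: [-2.4, 2.9, 5.8]
grip_width: 0.0238
time_s: 3.65
ee_pos: [0.6145, -0.2346, 0.1398]
eef_rot: [3.042, 1.567, 2.883]
force: [0.4, -0.1, -1.7]
grip_width: 0.0232
[ 0.61450029 -0.23464094  0.13976678] 0.023233910644055753 [ 0.38308472 -0.10154999 -1.73195355]
shift [ -39.5  298.7 -151. ] spin(tool x down => -worldyaw) -0.045 tilt [-0.004  0.001 -1.   ] jaw [0.158 0.987 0.   ]
```

View pics/w2.png

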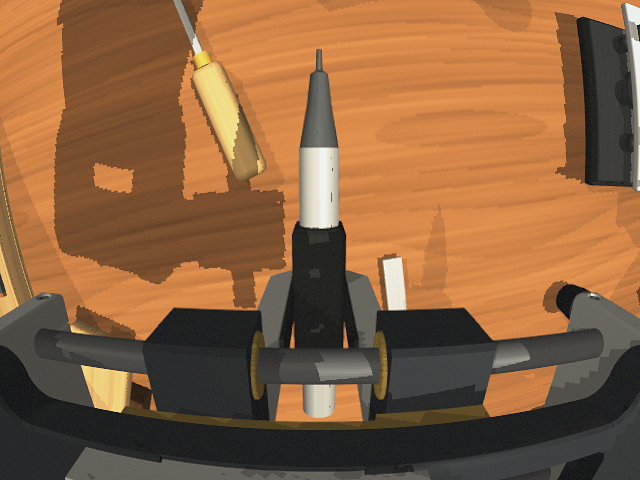

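Handpiece is held between the jaws, straight: nose tip (319,50), rear end (319,415). I carry it over to above the cradle.

```bash
python3 - <<'E'
from h import *
from station import *
i=np.load("wrist_i.npy",allow_pickle=True).item();E=i['extrinsics'];o=get_obs()
def at(u,v,z):
    a=np.array([u-i['cx'],v-i['cy']]);r=np.linalg.norm(a);t=r/i['fx'];q=E[:3,:3]@np.r_[np.sin(t)*a/r,np.cos(t)]
    return E[:3,3]+q*(z-E[2,3])/q[2]
z=.137;N=at(319,50,z);A=at(319,415,z);d=N-A;L=np.linalg.norm(d);print(L,np.degrees(np.arctan2(d[1],d[0])),N-d/L*.116-o['ee_pos'],A+d/L*.07-o['ee_pos'], at(319,221,z+.012)-d/L*.035-o['ee_pos'])
E
python3 -m handwheel '[[[-8,40,-20],0,1],[[-16,80,-40],0,1],[[-24,120,-60],-0.01,1],[[-32,160,-80],-0.02,1],[[-40,200,-100],-0.03,1]]'
python3 -m handwheel '[[[0,30,-16],0,1],[[0,60,-32],0,1],[[0,80,-44],-0.015,1],[[0,92,-52],-0.015,1],[[0,92,-52],-0.015,1]]'
python3 - <<'E'
from h import *
from station import *
o=get_obs();i=camera_info("wrist");p,d=camera("wrist");np.savez("wrist.npz",p=p,d=d);np.save("wrist_i.npy",i,allow_pickle=True)
cv2.imwrite("pics/w3.png",p)
hd=np.radians(173.5);print(o['ee_pos'],o['grip_width'],o['force'],o['time_s'])
go(o,[.5126,.0841,.18],hd)
E
```

```text
0.19074534639958823 170.88140635345144 [-0.00192342 -0.00017746 -0.01080834] [ 0.00276196 -0.0009295  -0.01080834] [-0.0060976   0.00045074  0.00119166]
time_s: 4.2
ee_pos: [0.5485, -0.0207, 0.1875]
eef_rot: [-0.383, 1.564, -0.511]
force: [0.7, -0.1, -1.8]
grip_width: 0.0239
time_s: 4.7
ee_pos: [0.5083, 0.0781, 0.1874]
eef_rot: [-0.346, 1.564, -0.458]
force: [0.8, -0.5, -1.3]
grip_width: 0.0235
[0.50825155 0.07811672 0.18737615] 0.02354627371564625 [ 0.81544232 -0.51829526 -1.25281451] 4.7
shift [7.4 6.4 3.6] spin(tool x down => -worldyaw) 0.002 tilt [ 0.006 -0.003 -1.   ] jaw [ 0.112  0.994 -0.002]
```

View pics/w3.png

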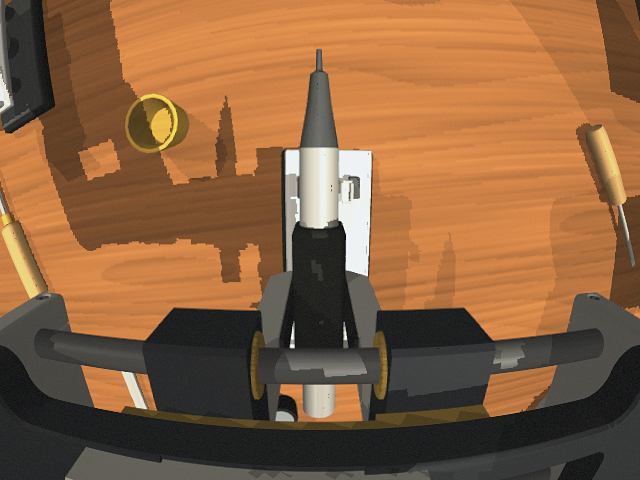

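The held handpiece hovers over the cradle; tray edges at columns 285 and 372 (centre ≈ 328) versus the barrel at 319, so it must go some mm to +y. Getting numbers from this view against the top camera.

```bash
python3 - <<'E'
from h import *
from station import *
np.set_printoptions(precision=4,suppress=True)
i=np.load("wrist_i.npy",allow_pickle=True).item();E=i['extrinsics'];o=get_obs()
z=np.load("wrist.npz");p,d=z['p'],z['d']
v,u=np.mgrid[:480,:640];a=np.stack([u-i['cx'],v-i['cy']],-1);r=np.hypot(*np.moveaxis(a,-1,0))+1e-9;t=r/i['fx']
q=np.concatenate([a/r[...,None]*np.tan(t)[...,None],np.ones((480,640,1))],-1)*d[...,None]
W=q@E[:3,:3].T+E[:3,3]
R=Ro.from_euler('xyz',o['eef_rot']).as_matrix()
T=(W-o['ee_pos'])@R*1000   # tool coords: x down, y jaw, z
def row(v0,a,b):
    for vv in v0:
        m=[(k,*T[vv,k].round(1)) for k in range(a,b) if 100<T[vv,k,0]<130]
        print(vv,'tray L',m[0],'R',m[-1],'mid',(m[0][2]+m[-1][2])/2)
row([158,165,205,220,235,250],275,385)
for k in (290,295,345,360): 
    c=[vv for vv in range(130,200) if 100<T[vv,k,0]<130];print('front edge col',k,c[0],T[c[0],k])
# roller cluster, barrel, block
S=(u>335)&(u<372)&(v>165)&(v<215)&(T[...,0]<100)&(T[...,0]>60);print('roller',T[S].min(0),T[S].max(0),T[S].mean(0),S.sum())
for vv in (60,100,160,190,215): 
    m=(np.abs(u-319)<25)&(v==vv)&(T[...,0]<30);print(vv,T[m].min(0),T[m].max(0))
print('rear',T[400:420,319])
E
```

```text
158 tray L (285, np.float64(118.6), np.float64(-25.9), np.float64(-64.3)) R (370, np.float64(116.6), np.float64(38.5), np.float64(-64.5)) mid 6.300000000000001
165 tray L (285, np.float64(118.9), np.float64(-25.9), np.float64(-58.9)) R (371, np.float64(117.3), np.float64(39.5), np.float64(-59.2)) mid 6.800000000000001
205 tray L (285, np.float64(118.4), np.float64(-26.3), np.float64(-28.1)) R (370, np.float64(119.6), np.float64(39.6), np.float64(-28.0)) mid 6.65
220 tray L (285, np.float64(118.4), np.float64(-26.5), np.float64(-16.3)) R (369, np.float64(117.2), np.float64(38.8), np.float64(-16.5)) mid 6.149999999999999
235 tray L (286, np.float64(116.8), np.float64(-25.8), np.float64(-4.7)) R (369, np.float64(118.6), np.float64(39.3), np.float64(-4.2)) mid 6.749999999999998
250 tray L (286, np.float64(118.3), np.float64(-26.2), np.float64(7.9)) R (368, np.float64(118.6), np.float64(38.9), np.float64(8.0)) mid 6.35
front edge col 290 149 [118.5907 -22.0126 -71.1252]
front edge col 295 149 [119.0236 -18.2423 -71.0837]
front edge col 345 149 [119.5491  19.7029 -71.0968]
front edge col 3
[... 357 characters left out ...]
19] [  0.388    8.1806 -51.6606]
215 [ -6.772   -9.293  -41.5089] [  0.6452   8.3434 -40.25  ]
rear [[ -5.5429  -0.2676  57.1167]
 [ -6.9166  -0.2698  56.7269]
 [ -6.1388  -0.2684  58.0399]
 [ -5.7864  -0.2677  59.0224]
 [ -5.623   -0.2672  59.859 ]
 [ -4.8739  -0.2659  61.174 ]
 [ -6.9001  -0.2691  60.241 ]
 [ -5.9835  -0.2674  61.7002]
 [ -6.476   -0.2681  62.0118]
 [ -5.3561  -0.2661  63.6556]
 [ -5.0991  -0.2655  64.5951]
 [ -7.0648  -0.2687  63.682 ]
 [ -7.5549  -0.2693  63.9946]
 [ -5.9207  -0.2665  66.1016]
 [ -5.4456  -0.2655  67.2418]
 [ -6.1937  -0.2666  67.3447]
 [ -5.575   -0.2654  68.6183]
 [ -5.3175  -0.2648  69.5891]
 [188.9949   0.0602 239.1292]
 [188.7848   0.0602 240.6218]]
```

```bash
python3 -m handwheel '[[[0,6.5,4],0,1],[[20,6.5,4],0,1],[[40,6.5,4],0,1],[[55,6.5,4],0,1],[[66,6.5,4],0,1]]'
python3 -m handwheel '[[[1,0,0],0,1],[[2,0,0],0,1],[[3,0,0],0,1],[[4,0,0],0,1],[[5,0,0],0,1]]'
python3 -m handwheel '[[[1,0,0],0,1],[[2,0,0],0,1],[[3,0,0],0,1],[[3,0,0],0,1],[[3,0,0],0,1]]'
python3 -c "
from station import *
o=get_obs();print(o['force'],o['moment'])"
```

```text
time_s: 5.25
ee_pos: [0.5142, 0.0823, 0.1202]
eef_rot: [-0.467, 1.564, -0.581]
force: [-0.2, -0.3, -0.5]
grip_width: 0.024
time_s: 5.75
ee_pos: [0.5147, 0.0825, 0.1159]
eef_rot: [-0.295, 1.563, -0.409]
force: [0.3, 2.0, 1.6]
grip_width: 0.0236
time_s: 6.25
ee_pos: [0.5148, 0.0826, 0.1129]
eef_rot: [-0.259, 1.563, -0.373]
force: [1.8, 3.9, 0.8]
grip_width: 0.0238
[1.84182904 3.94306133 0.8385814 ] [ 0.80948098 -0.02452626 -0.14827176]
```

```bash
python3 -m handwheel '[[[-1,1,0],0,1],[[-1,2,0],0,1],[[-1,2,0],0,1],[[-1,2,0],0,1],[[-1,2,0],0,1]]'
python3 - <<'E'
from h import *
from station import *
o=get_obs();print(o['force'],o['moment']);p,d=camera("wrist");cv2.imwrite("pics/w4.png",p)
R=Ro.from_euler('xyz',o['eef_rot']).as_matrix();print(R[:,:2])
E
```

```text
time_s: 6.75
ee_pos: [0.5149, 0.0843, 0.1139]
eef_rot: [-0.323, 1.563, -0.437]
force: [-0.3, -1.7, 0.8]
grip_width: 0.0235
[-0.32655483 -1.73412797  0.76864663] [-0.49202836  0.07872354  0.06188275]
[[ 0.00690131  0.11372643]
 [-0.00322255  0.99350916]
 [-0.99997099 -0.00241684]]
```

View pics/w4.png

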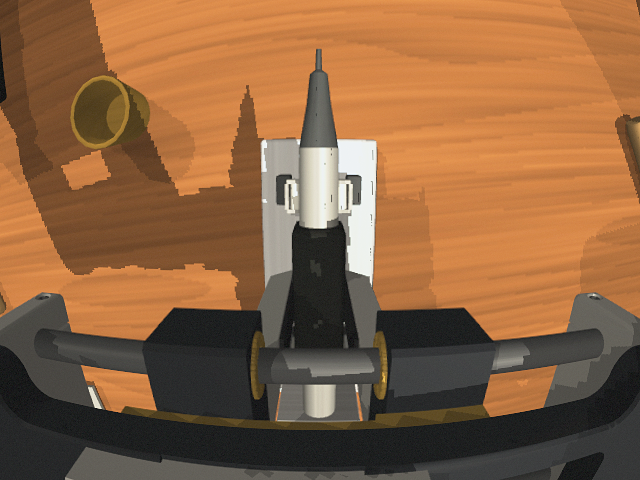

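The barrel sits centred between the front rollers (clip at (290–350,190)), perched. Ease the sideways load, release, retract.

```bash
python3 -m handwheel '[[[0.5,-0.5,0],0,1],[[1,-0.5,0],0,0.3],[[1,-0.5,0],0,0],[[1,-0.5,0],0,0],[[1,-0.5,0],0,0]]'
python3 -m handwheel '[[[-5,0,0],0,0],[[-25,0,0],0,0],[[-50,0,0],0,0],[[-60,0,0],0,0],[[-60,0,0],0,0.5]]'
python3 - <<'E'
from h import *
from station import *
np.set_printoptions(precision=4,suppress=True)
o=get_obs();print(o['force'],o['moment'],o['grip_width']);i=camera_info("wrist");p,d=camera("wrist");cv2.imwrite("pics/w5.png",p);np.savez("wrist.npz",p=p,d=d)
E=i['extrinsics']
v,u=np.mgrid[:480,:640];a=np.stack([u-i['cx'],v-i['cy']],-1);r=np.hypot(*np.moveaxis(a,-1,0))+1e-9
q=np.concatenate([a/r[...,None]*np.tan(r/i['fx'])[...,None],np.ones((480,640,1))],-1)*d[...,None]
W=q@E[:3,:3].T+E[:3,3];np.save("Ww.npy",W)
E
```

```text
time_s: 7.3
ee_pos: [0.5149, 0.0839, 0.1128]
eef_rot: [-0.32, 1.563, -0.434]
force: [-0.4, 0.3, -0.1]
grip_width: 0.0465
time_s: 7.8
ee_pos: [0.515, 0.0842, 0.1741]
eef_rot: [-0.18, 1.561, -0.294]
force: [1.4, 0.9, -0.7]
grip_width: 0.0421
[ 1.3885  0.8571 -0.6658] [-0.0438  0.013  -0.027 ] 0.042137203707626594
```

View pics/w5.png

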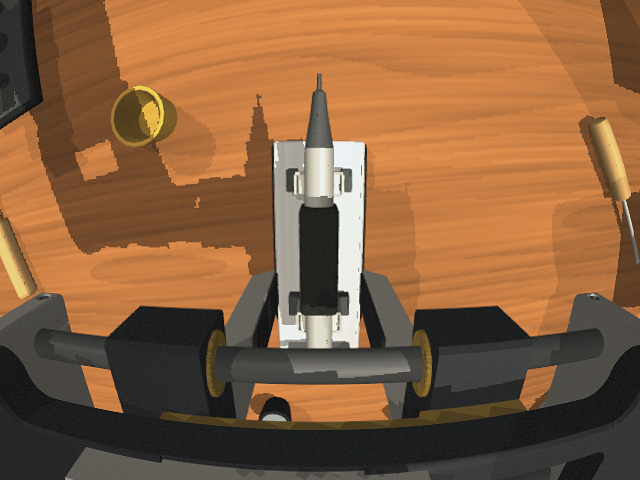

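It rests on both clips (front ~row 182, rear ~row 310), block rows 207–310, column 319. Measuring block and height before pushing.

```bash
cat > meas.py <<'E'
from h import *
from station import *
np.set_printoptions(precision=1,suppress=True)
def measure(new=True):
    o=get_obs();i=camera_info("wrist");p,d=camera("wrist");E=i['extrinsics']
    v,u=np.mgrid[:480,:640];a=np.stack([u-i['cx'],v-i['cy']],-1);r=np.hypot(*np.moveaxis(a,-1,0))+1e-9
    q=np.concatenate([a/r[...,None]*np.tan(r/i['fx'])[...,None],np.ones((480,640,1))],-1)*d[...,None]
    W=q@E[:3,:3].T+E[:3,3];R=Ro.from_euler('xyz',o['eef_rot']).as_matrix();T=(W-o['ee_pos'])@R*1000
    print('force',o['force'],'pos',o['ee_pos']*1e3,'t',o['time_s'])
    dark=(p.max(-1)<60)
    print('col320 profile: row, tool x(down),z, world z(mm)')
    for vv in range(70,350,10):
        w=T[vv-1:vv+2,318:322].reshape(-1,3);print(vv,np.median(w,0),np.median(W[vv-1:vv+2,318:322,2])*1e3)
    for vv in (150,195):
        m=[k for k in range(285,355) if abs(T[vv,k,0]-np.median(T[vv,318:322,0]))<9];print('barrel y',vv,T[vv,m[0]],T[vv,m[-1]])
    m=(u>250)&(u<300)&(v>205)&(v<265)&(p.min(-1)>120);print('tray z',np.median(W[m][:,2])*1e3,m.sum())
    return p,T,W
E
python3 -c "
from meas import *
measure()"
```

```text
force [ 0.3  0.2 -0.3] pos [514.5  84.1 172.8] t 7.85
col320 profile: row, tool x(down),z, world z(mm)
70 [ 171.3   -0.3 -143.6] 0.4137598122865016
80 [  58.8   -0.6 -112. ] 113.08890142978387
90 [  58.5   -0.6 -105.8] 113.4188310085411
100 [ 55.8  -0.6 -99.2] 116.24250236556068
110 [ 55.   -0.6 -93.1] 117.10508953034905
120 [ 54.2  -0.7 -87. ] 117.85755686002055
130 [ 53.   -0.7 -81. ] 119.16373144530007
140 [ 52.2  -0.7 -75.1] 119.96432838408278
150 [ 51.3  -0.7 -69.2] 120.90265811912793
160 [ 51.1  -0.7 -63.4] 121.17999695966259
170 [ 51.3  -0.7 -57.6] 121.04618038803828
180 [ 51.8  -0.7 -51.7] 120.61393929841273
190 [ 51.   -0.7 -45.9] 121.4278084402661
200 [ 51.5  -0.7 -40. ] 120.99830203139176
210 [ 50.2  -0.7 -34.3] 122.36017807050078
220 [ 48.3  -0.7 -28.6] 124.26339140861705
230 [ 48.8  -0.7 -22.4] 123.79660871250158
240 [ 48.6  -0.7 -16.5] 124.08569420597534
250 [ 48.8  -0.7 -10.3] 123.88263097836716
260 [48.9 -0.7 -4.3] 123.84015523998477
270 [48.6 -0.7  2.1] 124.16991042682241
280 [48.5 -0.7  8.7] 124.32114228806105
290 [49.  -0.7 15.3] 123.94364520753274
300 [48.7 -0.7 21.8] 124.21138436894792
310 [49.  -0.8 28.7] 123.98077091551926
320 [52.6 -0.7 37.6] 120.52950701664557
330 [52.2 -0.7 44.8] 120.90761978186416
340 [52.5 -0.7 52.5] 120.71804373267351
barrel y 150 [ 58.2  -9.9 -69.3] [ 57.3   7.3 -69.3]
barrel y 195 [ 57.7  -9.4 -42.2] [ 58.1   7.5 -42.1]
tray z 69.81332991356709 1385
```

```bash
python3 -m handwheel '[[[0,-1,-15],0,1],[[5,-1,-26],0,1],[[12,-1,-26],0,1],[[22,-1,-26],0,1],[[28,-1,-26],0,1]]' 30
python3 -m handwheel '[[[1.5,0,0],0,1],[[3,0,0],0,1],[[4.5,0,0],0,1],[[6,0,0],0,1],[[7,0,0],0,1]]'
python3 -m handwheel '[[[1,0,0],0,1],[[2,0,0],0,1],[[3,0,0],0,1],[[3,0,0],0,1],[[3,0,0],0,1]]'
```

```text
time_s: 8.4
ee_pos: [0.4884, 0.0858, 0.1423]
eef_rot: [-0.527, 1.565, -0.641]
force: [0.6, -0.4, -0.7]
grip_width: 0.0006
time_s: 8.9
ee_pos: [0.4885, 0.0858, 0.1354]
eef_rot: [-0.482, 1.565, -0.596]
force: [-1.0, -0.5, 1.5]
grip_width: 0.0002
time_s: 9.4
ee_pos: [0.4886, 0.0858, 0.1324]
eef_rot: [-0.479, 1.565, -0.593]
force: [-0.6, -0.6, 1.0]
grip_width: 0.0004
```

```bash
python3 -m handwheel '[[[1,0,0],0,1],[[2,0,0],0,1],[[3,0,0],0,1],[[3,0,0],0,1],[[3,0,0],0,1]]'
python3 -m handwheel '[[[1,0,0],0,1],[[2,0,0],0,1],[[2,0,0],0,1],[[2,0,0],0,1],[[2,0,0],0,1]]'
```

```text
time_s: 9.9
ee_pos: [0.4886, 0.0858, 0.1294]
eef_rot: [-0.476, 1.565, -0.59]
force: [-1.7, 0.7, 1.6]
grip_width: 0.0003
time_s: 10.4
ee_pos: [0.4886, 0.0858, 0.1274]
eef_rot: [-0.491, 1.565, -0.605]
force: [-2.0, 0.3, 1.8]
grip_width: 0.0004
```

```bash
python3 -m handwheel '[[[1,0,0],0,1],[[2,0,0],0,1],[[2,0,0],0,1],[[2,0,0],0,1],[[2,0,0],0,1]]'
python3 -m handwheel '[[[1,0,0],0,1],[[2,0,0],0,1],[[2,0,0],0,1],[[2,0,0],0,1],[[2,0,0],0,1]]'
```

```text
time_s: 10.9
ee_pos: [0.4886, 0.0858, 0.1255]
eef_rot: [-0.486, 1.565, -0.6]
force: [-1.4, 0.1, 1.9]
grip_width: 0.0007
time_s: 11.4
ee_pos: [0.4886, 0.0858, 0.1235]
eef_rot: [-0.482, 1.565, -0.596]
force: [-0.8, 0.3, 1.2]
grip_width: 0.0005
```

```bash
python3 -m handwheel '[[[1,0,0],0,1],[[2,0,0],0,1],[[2,0,0],0,1],[[2,0,0],0,1],[[2,0,0],0,1]]'
python3 -m handwheel '[[[1,0,0],0,1],[[2,0,0],0,1],[[2,0,0],0,1],[[2,0,0],0,1],[[2,0,0],0,1]]'
```

```text
time_s: 11.9
ee_pos: [0.4886, 0.0858, 0.1215]
eef_rot: [-0.482, 1.565, -0.596]
force: [-3.0, -1.2, 5.9]
grip_width: 0.0007
time_s: 12.4
ee_pos: [0.4886, 0.0858, 0.1199]
eef_rot: [-0.477, 1.565, -0.591]
force: [-5.5, 0.1, 9.3]
grip_width: 0.0002
```

```bash
python3 -m handwheel '[[[1,0,0],0,1],[[2,0,0],0,1],[[2,0,0],0,1],[[2,0,0],0,1],[[2,0,0],0,1]]'
```

```text
time_s: 12.9
ee_pos: [0.4885, 0.0858, 0.1185]
eef_rot: [-0.482, 1.565, -0.596]
force: [-7.0, -1.1, 11.7]
grip_width: 0.0003
```

```bash
python3 -m handwheel '[[[1,0,0],0,1],[[2,0,0],0,1],[[2,0,0],0,1],[[2,0,0],0,1],[[2,0,0],0,1]]'
```

```text
time_s: 13.4
ee_pos: [0.4884, 0.0858, 0.1171]
eef_rot: [-0.483, 1.565, -0.596]
force: [-6.9, -1.3, 12.4]
grip_width: 0.0001
```

```bash
python3 -m handwheel '[[[0.5,0,-0.5],0,1],[[1,0,-0.7],0,1],[[1,0,-0.7],0,1],[[1,0,-0.7],0,1],[[1,0,-0.7],0,1]]'
```

```text
time_s: 13.9
ee_pos: [0.4882, 0.0858, 0.1168]
eef_rot: [-0.387, 1.564, -0.501]
force: [-4.2, -2.2, 11.0]
grip_width: 0.0004
```

```bash
python3 -m handwheel '[[[0.5,0,0],0,1],[[1,0,0],0,1],[[1,0,0],0,1],[[1,0,0],0,1],[[1,0,0],0,1]]'
```

```text
time_s: 14.4
ee_pos: [0.4882, 0.0858, 0.1158]
eef_rot: [-0.371, 1.563, -0.484]
force: [-1.4, -0.8, 2.9]
grip_width: 0.0005
```

Force rose to 12.4 N then dropped to 2.9 N: the front snap. Back off, and check from above.

```bash
python3 -m handwheel '[[[1,0,0],0,1],[[2,0,0],0,1],[[2,0,0],0,1],[[2,0,0],0,1],[[2,0,0],0,1]]'
python3 -m handwheel '[[[-10,0,0],0,1],[[-25,0,5],0,1],[[-45,0,15],0,1],[[-58,0,26],0,0.3],[[-58,0,26],0,0]]'
python3 -c "
from meas import *
measure()"
```

```text
time_s: 14.9
ee_pos: [0.4883, 0.0858, 0.1138]
eef_rot: [-0.368, 1.563, -0.482]
force: [-1.8, -0.0, 3.5]
grip_width: 0.0006
time_s: 15.4
ee_pos: [0.5151, 0.083, 0.1739]
eef_rot: [-0.189, 1.56, -0.303]
force: [0.1, 0.1, 0.4]
grip_width: 0.0129
force [0.1 0.1 0.4] pos [515.1  83.  173.9] t 15.4
col320 profile: row, tool x(down),z, world z(mm)
70 [ 172.6   -0.3 -143.8] -0.14682926288656084
80 [ 172.7   -0.5 -134.5] -0.13203040083326067
90 [  78.8   -0.6 -109.5] 93.9810022826179
100 [  75.3   -0.6 -102. ] 97.57056738926104
110 [ 73.9  -0.6 -95.2] 99.04664063899938
120 [ 72.   -0.6 -88.6] 101.06312949765571
130 [ 70.4  -0.6 -82. ] 102.73252855447669
140 [ 68.   -0.7 -75.6] 105.14842585764497
150 [ 66.7  -0.7 -69.3] 106.5715257317926
160 [ 66.2  -0.7 -63.1] 107.04563008896085
170 [ 65.   -0.7 -56.9] 108.33624976611523
180 [ 64.2  -0.7 -50.8] 109.19000955165714
190 [ 63.6  -0.7 -44.6] 109.91972582733769
200 [ 63.   -0.7 -38.5] 110.52232429200772
210 [ 59.4  -0.7 -32.8] 114.19261961233231
220 [ 58.8  -0.7 -26.7] 114.86000382316631
230 [ 57.5  -0.7 -20.7] 116.26357546622847
240 [ 56.9  -0.7 -14.6] 116.85871912016216
250 [56.1 -0.7 -8.5] 117.72818728506697
260 [55.4 -0.7 -2.2] 118.53286926338332
270 [54.5 -0.7  4. ] 119.46875242644101
280 [53.8 -0.8 10.5] 120.2562764620031
290 [53.2 -0.8 17. ] 120.9044040021823
300 [52.4 -0.8 23.5] 121.73984683147229
310 [51.5 -0.8 30.3] 122.76722691433386
320 [54.  -0.8 38.2] 120.32025145349981
330 [53.3 -0.8 45.3] 121.0557099861061
340 [51.8 -0.8 52.3] 122.66348900844275
barrel y 150 [ 73.1  -8.6 -69.4] [ 73.1   8.6 -69.4]
barrel y 195 [ 64.1 -14.6 -41.5] [ 63.5  14.5 -41.6]
tray z 69.85085197757424 1334
```

Front barrel's top is at 109.5–110 mm over its clip (axis ≈100: home, tray up at 70), rear still perched. Now the rear end.

```bash
python3 -m handwheel '[[[0,0,10],0,1],[[10,0,25],0,1],[[20,0,25],0,1],[[28,0,25],0,1],[[34,0,25],0,1]]' 30
python3 -m handwheel '[[[1.5,0,0],0,1],[[3,0,0],0,1],[[5,0,0],0,1],[[6,0,0],0,1],[[7,0,0],0,1]]'
python3 -m handwheel '[[[1,0,0],0,1],[[2,0,0],0,1],[[3,0,0],0,1],[[4,0,0],0,1],[[4,0,0],0,1]]'
python3 -m handwheel '[[[1,0,0],0,1],[[2,0,0],0,1],[[3,0,0],0,1],[[4,0,0],0,1],[[4,0,0],0,1]]'
```

```text
time_s: 15.95
ee_pos: [0.5383, 0.0801, 0.1373]
eef_rot: [-0.407, 1.564, -0.521]
force: [0.5, -1.0, 0.8]
grip_width: 0.0004
time_s: 16.45
ee_pos: [0.5383, 0.0801, 0.1305]
eef_rot: [-0.394, 1.564, -0.508]
force: [-1.7, 0.2, 2.1]
grip_width: 0.0009
time_s: 16.95
ee_pos: [0.5383, 0.0801, 0.1263]
eef_rot: [-0.405, 1.564, -0.519]
force: [-2.0, 0.5, 2.1]
grip_width: 0.0004
time_s: 17.45
ee_pos: [0.5383, 0.0801, 0.1222]
eef_rot: [-0.416, 1.564, -0.53]
force: [-1.9, -0.5, 2.2]
grip_width: 0.0003
```

```bash
python3 -m handwheel '[[[1,0,0],0,1],[[2,0,0],0,1],[[2,0,0],0,1],[[2,0,0],0,1],[[2,0,0],0,1]]'
```

```text
time_s: 17.95
ee_pos: [0.5383, 0.0801, 0.1202]
eef_rot: [-0.409, 1.564, -0.523]
force: [-1.3, 0.3, 2.7]
grip_width: 0.0005
```

```bash
python3 -m handwheel '[[[1,0,0],0,1],[[2,0,0],0,1],[[2,0,0],0,1],[[2,0,0],0,1],[[2,0,0],0,1]]'
```

```text
time_s: 18.45
ee_pos: [0.5385, 0.0801, 0.1186]
eef_rot: [-0.361, 1.563, -0.475]
force: [-2.1, 0.3, 5.7]
grip_width: 0.0006
```

```bash
python3 -m handwheel '[[[0.5,0,0],0,1],[[1,0,0],0,1],[[1.5,0,0],0,1],[[1.5,0,0],0,1],[[1.5,0,0],0,1]]'
```

```text
time_s: 18.95
ee_pos: [0.5387, 0.08, 0.1175]
eef_rot: [-0.328, 1.563, -0.442]
force: [-2.1, 0.1, 7.9]
grip_width: 0.0007
```

```bash
python3 -m handwheel '[[[0.5,0,0],0,1],[[1,0,0],0,1],[[1.5,0,0],0,1],[[1.5,0,0],0,1],[[1.5,0,0],0,1]]'
```

```text
time_s: 19.45
ee_pos: [0.5389, 0.08, 0.1165]
eef_rot: [-0.294, 1.562, -0.408]
force: [-3.2, 0.1, 8.9]
grip_width: 0.0005
```

```bash
python3 -m handwheel '[[[0.5,0,0],0,1],[[1,0,0],0,1],[[1.5,0,0],0,1],[[1.5,0,0],0,1],[[1.5,0,0],0,1]]'
```

```text
time_s: 19.95
ee_pos: [0.539, 0.08, 0.1155]
eef_rot: [-0.272, 1.562, -0.386]
force: [-2.5, -0.8, 8.8]
grip_width: 0.0005
```

```bash
python3 -m handwheel '[[[0.5,0,0],0,1],[[1,0,0],0,1],[[1.5,0,0],0,1],[[1.5,0,0],0,1],[[1.5,0,0],0,1]]'
```

```text
time_s: 20.45
ee_pos: [0.5392, 0.08, 0.1139]
eef_rot: [-0.264, 1.561, -0.378]
force: [0.2, -0.4, 2.1]
grip_width: 0.0004
```

```bash
python3 -m handwheel '[[[0.5,0,0],0,1],[[1,0,0],0,1],[[1.5,0,0],0,1],[[1.5,0,0],0,1],[[1.5,0,0],0,1]]'
```

```text
time_s: 20.95
ee_pos: [0.5392, 0.0799, 0.1124]
eef_rot: [-0.262, 1.561, -0.377]
force: [-0.5, -1.6, 1.0]
grip_width: 0.0005
```

Rear snap felt (8.9 → 1–2 N). A gentle confirming press until it meets the stop.

```bash
python3 -m handwheel '[[[0.5,0,0],0,1],[[1,0,0],0,1],[[1.5,0,0],0,1],[[2,0,0],0,1],[[2,0,0],0,1]]'
```

```text
time_s: 21.45
ee_pos: [0.5392, 0.0799, 0.1104]
eef_rot: [-0.263, 1.561, -0.377]
force: [-0.5, -0.6, 2.6]
grip_width: 0.0007
```

```bash
python3 -m handwheel '[[[0.5,0,0],0,1],[[1,0,0],0,1],[[1.5,0,0],0,1],[[1.5,0,0],0,1],[[1.5,0,0],0,1]]'
```

```text
time_s: 21.95
ee_pos: [0.5393, 0.0799, 0.1092]
eef_rot: [-0.255, 1.561, -0.369]
force: [-1.9, -0.1, 6.4]
grip_width: 0.0008
```

Firm stop reached, 6.4 N, at tip height 95 mm. That is home (112 − ~16 mm). Now retract and check.

```bash
python3 -m handwheel '[[[-10,0,0],0,1],[[-25,0,-5],0,1],[[-45,0,-15],0,1],[[-64,0,-24],0,1],[[-64,0,-24],0,0.2]]'
python3 - <<'E'
from meas import *
p,T,W=measure();cv2.imwrite("pics/w6.png",p)
E
```

```text
time_s: 22.45
ee_pos: [0.5151, 0.0832, 0.1762]
eef_rot: [-0.101, 1.557, -0.215]
force: [0.7, -0.4, 0.8]
grip_width: 0.0054
force [ 0.7 -0.4  0.8] pos [515.1  83.2 176.2] t 22.45
col320 profile: row, tool x(down),z, world z(mm)
70 [ 173.9   -0.3 -144.1] 0.2562951006945813
80 [  74.1   -0.6 -115.2] 100.45998351809543
90 [  73.5   -0.6 -108.4] 101.16336290980131
100 [  70.5   -0.6 -101.3] 104.25405644472274
110 [ 69.9  -0.6 -94.7] 104.96595820853453
120 [ 69.4  -0.6 -88.3] 105.57596584595304
130 [ 68.5  -0.6 -81.9] 106.5925817792571
140 [ 67.6  -0.7 -75.6] 107.50034468862646
150 [ 66.7  -0.7 -69.3] 108.55242666420044
160 [ 66.2  -0.7 -63.1] 109.13959392728198
170 [ 66.3  -0.7 -56.8] 109.06304980188226
180 [ 67.2  -0.7 -50.6] 108.29496552835391
190 [ 67.5  -0.7 -44.2] 108.07728280080057
200 [ 67.   -0.7 -37.9] 108.63567744423821
210 [ 63.9  -0.7 -32. ] 111.86465503347267
220 [ 64.3  -0.7 -25.6] 111.53576654966092
230 [ 64.   -0.7 -19.2] 111.91618234612034
240 [ 64.1  -0.7 -12.8] 111.92654989906731
250 [64.6 -0.7 -6.2] 111.4600453499751
260 [64.7 -0.7  0.7] 111.47845232332746
270 [63.8 -1.   6.9] 112.44559810813394
280 [64.2 -0.7 13.9] 112.15228469861711
290 [64.8 -0.7 21.6] 111.63324076282687
300 [64.5 -0.7 28.6] 112.0355660592274
310 [67.3 -0.7 37.3] 109.37045259284083
320 [67.8 -0.7 45. ] 109.01508361754156
330 [68.1 -0.7 52.9] 108.85263820110623
340 [68.1 -0.7 61.2] 108.86529069958941
barrel y 150 [ 74.6  -9.3 -69.4] [ 74.2   8.6 -69.4]
barrel y 195 [ 65.5 -14.7 -41.3] [ 66.6  14.1 -41.2]
tray z 69.85247959894348 1333
```

View pics/w6.png

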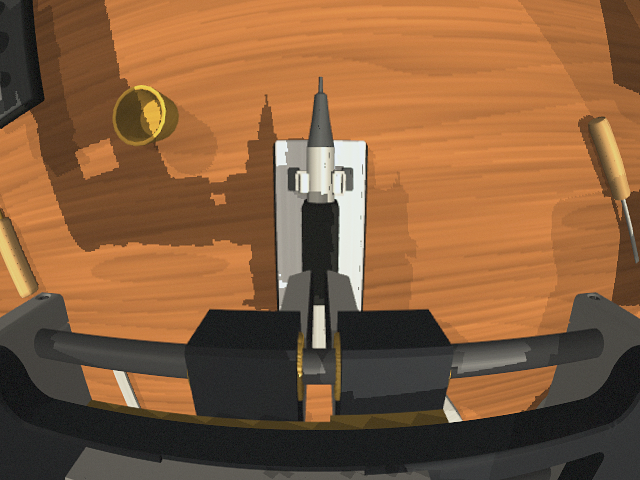

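The handpiece lies level in both clips (front clip rollers at (303,182) and (338,182) now closed on the barrel, block column 320). Its top is at 112 mm, barrel tops at 109 mm at both ends, and the tray is back up at 70 mm. The arm is clear.

```bash
python3 -c "
from station import *
print(hand_in())"
```

```text
the job is handed in; nothing more can be done
None
```

The handpiece is home in both clips of the left cradle, nose pointing away from the end plate, and the job was handed in at about 22.5 s.

- **Placing:** I gripped it by the block, perched it on the rollers and let go. I then pressed each end down separately with closed fingertips.
- **Snaps:** The tray met its stop about 16 mm down. The front clip's resistance rose to 12.4 N and fell to about 3 N. The rear rose to 8.9 N and fell to 1–2 N, and a confirming press then met a firm stop at 6.4 N. These are readings at the end of each 0.5 s step, all well below 25 N.
- **Last checks:** After I retracted, the wrist camera showed the handpiece level. The grip top was at 111.5–112 mm (112 expected), the barrel tops at about 109 mm at both ends, and the tray back up at 70 mm. The arm was clear.
- **Small offset:** The handpiece sits roughly 2 mm behind the exact clip centres along its length, by my estimate. This did not stop it seating.
- **Not checked:** I did not re-measure the other things on the bench. The cup and file showed no sign of being disturbed in the last picture. The end plate side was hidden by the gripper in that picture, so the rear end's seating rests on the depth readings and the force drop.

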